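# Load the nut mill and press its drive stem home

## Task

Put one walnut into each empty well of the nut mill, so that each of the three wells holds one nut. Then take the drive stem from its stand by its wing grip, turn it until its splines mesh with the cross-shaped socket in the middle of the mill, slide it fully home and finish while still gripping the stem and pressing it down against the spring, flange flush on the tower. Do not move the other things on the worktop.

Things in the scene. Friction and masses are not known exactly. Their poses are not given: they have to be found in the camera images.
- nut_mill: The nut mill, fixed to the worktop: white drum 156 mm across, 30 mm high, carrying three open round wells (cups) and in the middle a square steel tower 34 mm wide with the drive socket. Well rims and tower top are all 54 mm above the worktop. Origin: centre of the underside; z up, +x points to well_a.
- well_a (a point): Centre of the inner floor of the first well, 48 mm from the mill's axis along its +x. The well is round, 9 mm deep, inner width 38 mm, outer width 46 mm; its floor is 45 mm above the worktop, its rim 54 mm. It already holds nut_3 at the start.
- well_b (a point): The same for the second well, 120 degrees anticlockwise (from above) from well_a about the mill's axis; empty at the start.
- well_c (a point): The same for the third well, 240 degrees anticlockwise from well_a; empty at the start.
- socket_mouth (a point): Centre of the drive socket's mouth, on the flat tower top, 54 mm above the worktop. The socket is a cross-shaped hole, 24 mm deep, open upward; its four arms lie along the mill's +-x and +-y, each slot 9.5 mm wide, 27 mm from tip to tip.
- plunger (a joint): Spring plunger at the bottom of the socket (black round pad, its top 16 mm below the mouth when free): 0 m when free, grows as it is pushed down; about 6 mm (0.006) when the stem is fully home. It pushes up with 3 N when free and about 8 N at home, so it lifts the stem by some millimetres as soon as nobody presses.
- drive_stem: The drive stem, loose, about 90 g, 81 mm tall, upright in the stand. Origin: centre of its lower tip, z up. From below: tapered round pilot 8 mm thick (to 8 mm); splines (8 to 22 mm), a cross of two bars 24 x 7 mm along its x and y, so every quarter turn fits; flange 38 mm wide (22 to 27 mm); neck 14 mm thick; wing grip. Fully home, its origin is 22 mm below socket_mouth.
- stem_grip (a point): Middle of the stem's black wing grip, 64 mm above the stem's origin: 40 mm along the stem's x, 14 mm thick along its y (pinch it across this thickness), 34 mm tall (47 to 81 mm above the stem's origin).
- stem_stand: White stand of the stem, fixed: foot 68 mm wide, upright tube 38 mm wide outside, 32 mm tall in all, which the stem's flange rests on (the stem's origin is then 10 mm above the worktop). Origin: centre of the underside.
- nut_1_center (a point): Centre (16.5 mm above the underside) of a brown walnut in its shell, 30 mm wide, 33 mm tall, 20 g, straight-sided between 11 and 20 mm above its small flat foot, on which it stands. Starts on the worktop.
- nut_2_center (a point): Centre (16.5 mm above the underside) of a brown walnut in its shell, 30 mm wide, 33 mm tall, 20 g, straight-sided between 11 and 20 mm above its small flat foot, on which it stands. Starts on the worktop.
- nut_3_center (a point): Centre (16.5 mm above the underside) of a brown walnut in its shell, 30 mm wide, 33 mm tall, 20 g, straight-sided between 11 and 20 mm above its small flat foot, on which it stands. Starts in well_a of the mill, and stands 24 mm above the rim, as every nut in a well does.
- egg_timer: Bystander, loose: white round kitchen timer, 65 mm wide, 56 high. Origin at its underside. Leave it alone.
- tin_small: Bystander, loose: small tin, 57 mm wide, 72 high. Origin at its underside. Leave it alone.
- jam_jar: Bystander, loose: jam jar, 62 mm wide, 86 high. Origin at its underside. Leave it alone.
- mug_taper: Bystander, loose: white mug with stripes, 115 mm over its handle, 95 high. Origin at its underside. Leave it alone.
- garlic: Bystander, loose: bulb of garlic, 53 mm. Origin at its underside. Leave it alone.
Not all that is in view belongs to the job. What is shaped like the part that bears nut_1_center but green or pink is not meant.

How it is judged:
By the outcome, as a careful person would: the job done as asked, in the order asked, and still so for the second after the job is handed in, while the arm keeps its last pose, push and grip.
It also fails if it takes over 61 s, if anything falls off the work surface, if the arm or the gripper's body presses on something with over 40 N, if the wrist force passes 120 N, or if a joint passes its speed limit or range.

## Robot

A 6-joint arm with a two-finger parallel gripper is mounted at the origin on a cart in front of the work surface, level with it; the furniture and walls round the work are solid. World frame = base frame: x ahead of the robot, y to its left, z up, the work surface at z = 0. Lengths are in m, angles in rad, forces in N, time in s.
With the tool pointing down it reaches from about 0.35 to 0.975 m from the base axis. Payload 17.4 kg.
Tool frame: the origin (TCP) lies between the finger pads; the fingertips stand 22 mm ahead of it and the grasp point (between the pads) lies 3 mm ahead of it; z points along the fingers, y is the line along which they close (so a half turn about z gives the same grasp; the last joint's range is limited). The gripper opens to 85 mm and grips with 20 to 120 N. Pads are 22 mm wide; open, the fingers measure 114 mm over their backs; the gripper's body (76 mm by 85 mm) begins 54 mm behind the grasp point. The pads swing forward as they close: fully open they stand 13 mm farther back than shut.
Start: joints at [1.137, 0.116, 1.442, -0, 1.584, -0.038], TCP at [0.26, 0.623, 0.253] pointing down, gripper open.
Joint ranges: [-2.83, 2.83], [-0.83, 2.19], [0.07, 2.5], [-1.14, 4.28], [0.01, 3], [-2.97, 2.97]. Speed limits (rad/s): [1.89, 1.89, 2.22, 3.14, 3.14, 3.14].

## Interface

Orientations are given as a rotation vector (axis times angle).
In Python, from workcell import manip, optics gives the robot as it stands.
- The arm moves only by the tool step_arm, never from a script. Its argument "deltas" is a list of rows, each a list of 3 entries, a list of its own where there are three numbers: the finger opening in mm, from 0 to 85.4, then the shift along the tool's x, y, z in units of 40 mm (1.0 is 40 mm), then the turn, a rotation vector about the tool's x, y, z in units of 6 degrees (1.0 is 6 degrees). In form: [[claw, [tx, ty, tz], [rx, ry, rz]], ...]. A call has 1 to 12 rows; each row shifts and turns the commanded pose from where the row before left it, along the tool's axes as they then stand; what a row does not reach is not made up. A row lasts 1/8 s, in which the tool goes at most 62.5 mm and 10.7 degrees, less where a joint would pass 70% of its speed; a pose out of reach is approached as far as the arm can. A call is refused whole if a number of a shift passes 1 or a number of a turn 1, either way. A call with a gripper value outside its range is refused whole. The fingers move at their own pace and stop on an object; "newtons" is the grip in N (left out, the last holds). Time passes only in rows, so rows that do not move let the fingers close. It gives the time, the measured TCP pose, the force, the opening and the grip force at its end, in the units of the state.
- manip.get_state(): the state, without advancing time (a new reading comes with each control period).
- optics.read_camera(name): name is "scene" or "side" or "wrist"; returns the picture (420x560x3 uint8, blue, green, red); there is no depth.
- optics.camera_info(name): a dict with "fx", "fy", "cx", "cy" (pixels), "origin" and "orientation" of the camera in the world; the wrist camera has in their place "mount" (4x4, takes a point from camera to tool coordinates, whose origin is the TCP and whose axes are the flange's). Camera axes: x right, y down, z forward; pixel columns grow to the right and rows downward; lengths in m; the calibration is good to about 2 mm. A picture is of the moment at which its call begins: read the wrist's pose just before it. camera_info takes no time and is no camera call.
- manip.sign_off(): hands the job in; it is judged then, once.
The state is a dict: "clock": time; "q": joint angles; "joint_vel": joint speeds; "effort": joint torques, N m; "position": TCP position; "tool_rot": TCP orientation; "wrist_force": force on the tool from outside, world axes, zero at the start; "ft_torque": the same for the moment, N m; "opening": finger opening in m; "grasp_force": force on a finger pad.
Only numpy, scipy, OpenCV 4.12 (cv2) and the standard library are available. Lean on these libraries where they do the work, as an engineer would, in place of code of your own. Each camera call takes 0.05 s, during which the arm holds its last target. There are 200 camera calls.

## Working session

There is one attempt and no reset: what is moved stays moved. The work goes in short steps, Python scripts to look and compute and a tool call to move; the robot and the scene stay as the last step left them, time stands still between calls to the robot, and variables do not carry over. Pictures are saved under pics/ and viewed, at most 10 in all, crops included, and the job is handed in when it is done.

Besides the shell and the picture viewer there is one more tool, called by a JSON object that holds its "method" and its "body", one argument or row to a line. step_arm: Moves the arm, as the interface text tells. Its arguments: {"type":"object","properties":{"deltas":{"type":"array"},"newtons":{"type":"number"}},"required":["deltas"]}

```bash
mkdir -p pics; cat > h.py <<'E'
import numpy as np, cv2
from scipy.spatial.transform import Rotation as R
from workcell import manip, optics
def cam(n,st=None):
    i=optics.camera_info(n)
    K=(i['fx'],i['fy'],i['cx'],i['cy'])
    if 'mount' in i:
        st=st or manip.get_state(); M=np.array(i['mount'])
        T=R.from_rotvec(st['tool_rot']).as_matrix(); return K,np.array(st['position'])+T@M[:3,3],T@M[:3,:3]
    o=np.array(i['orientation']); o=o if o.shape==(3,3) else R.from_rotvec(o).as_matrix() if o.size==3 else R.from_quat(o).as_matrix()
    return K,np.array(i['origin']),o
def ray(c,u,v,z):
    K,o,Rm=c; d=Rm@np.array([(u-K[2])/K[0],(v-K[3])/K[1],1]); return o+d*(z-o[2])/d[2]
def proj(c,p):
    K,o,Rm=c; q=Rm.T@(np.array(p)-o); return K[0]*q[0]/q[2]+K[2],K[1]*q[1]/q[2]+K[3]
E
python3 - <<'E'
from h import *
print(manip.get_state())
for n in("scene","side","wrist"):
    print(n,optics.camera_info(n)); im=optics.read_camera(n); cv2.imwrite(f"pics/{n}0.png",im)
E
```

```text
{'clock': 0.0, 'q': array([ 1.13720422e+00,  1.16482963e-01,  1.44229416e+00,  2.41164610e-05,
        1.58400229e+00, -3.77821452e-02]), 'joint_vel': array([ 0.00114178, -0.00038678, -0.00028778,  0.00102103, -0.0002855 ,
        0.00106138]), 'effort': array([ 9.27407709e-04, -7.31986070e+01, -6.32501721e+01,  1.55710891e-04,
        6.09421942e-03,  1.51787777e-06]), 'position': array([0.26016734, 0.62265619, 0.25254626]), 'tool_rot': array([-6.17626578e-01, -3.07997567e+00,  1.80359749e-03]), 'wrist_force': array([-0.53692552, -0.29672511,  0.65964404]), 'ft_torque': array([0.02725449, 0.0146823 , 0.0062761 ]), 'grasp_force': 0.0, 'opening': 0.08555256103967278}
scene {'fx': 496.59755403825955, 'fy': 496.59755403825955, 'cx': 284.137728607018, 'cy': 202.57390632979642, 'origin': array([-0.01278638,  0.74383555,  0.59334324]), 'orientation': array([-0.76438668,  2.31552953, -1.39672448])}
side {'fx': 395.46091646706685, 'fy': 395.46091646706685, 'cx': 284.84972169192025, 'cy': 201.00753455266565, 'origin': array([0.31637049, 0.75726663, 0.84402836]), 'orientation': array([-0.41046327,  2.71465471, -1.20289457])}
wrist {'fx': 337.5965260645634, 'fy': 337.5965260645634, 'cx': 276.87621261479245, 'cy': 208.8584753052697, 'mount': array([[-1.45749850e-03, -9.50399204e-01, -3.11029306e-01,
         8.02580661e-02],
       [ 9.99998825e-01, -1.53266006e-03, -2.75822071e-06,
        -3.03743039e-04],
       [-4.74080783e-04, -3.11028945e-01,  9.50400321e-01,
        -1.20312057e-01],
       [ 0.00000000e+00,  0.00000000e+00,  0.00000000e+00,
         1.00000000e+00]])}
```

View pics/scene0.png

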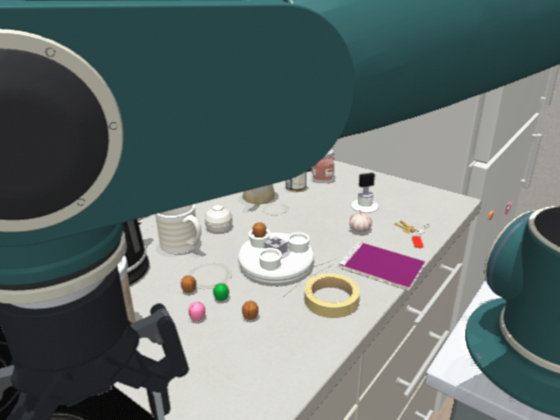

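View pics/side0.png

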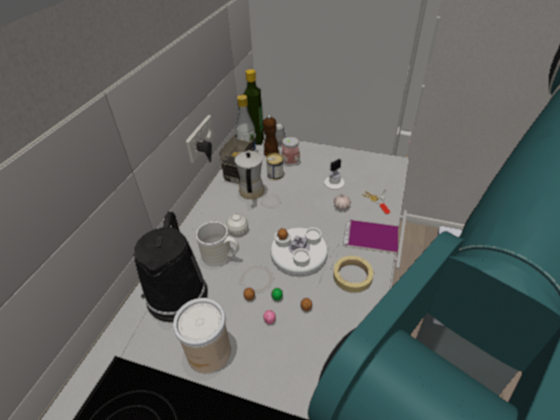

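The scene view shows the mill at (276,255), with a nut already in the well at (260,230). The brown nuts are at (189,284) and (250,310), and the stem is at (366,185). The side view shows the mill at (299,250), the nuts at (249,294) and (306,304), and the stem at (334,170).

```bash
python3 - <<'E'
from h import *
s=cam("scene");d=cam("side")
for n,a,b,z in [("n1",(189,284),(249,294),.0165),("n2",(250,310),(306,304),.0165),("green",(221,292),(277,294),.0165),("pink",(197,311),(269,316),.0165),("tower",(276,243),(299,241),.054),("n3",(260,230),(283,234),.0615),("wellR",(299,241),(313,235),.054),("wellL",(270,259),(301,256),.054),("grip",(367,180),(336,165),.074),("standfoot",(365,206),(334,183),.0)]:
    print(n,ray(s,*a,z).round(3),ray(d,*b,z).round(3))
w=cam("wrist"); print(w[1],w[2].round(2))
def big(n,x0,y0,x1,y1):
    return cv2.resize(cv2.imread(f"pics/{n}0.png")[y0:y1,x0:x1],None,fx=4,fy=4,interpolation=cv2.INTER_CUBIC)
A=big("scene",170,210,320,330);B=big("scene",340,165,390,215)
A[:200,400:600]=B
cv2.imwrite("pics/cropA.png",A)
E
```

```text
n1 [0.593 0.24  0.016] [0.593 0.241 0.016]
n2 [0.451 0.229 0.016] [0.45  0.228 0.016]
green [0.527 0.222 0.016] [0.526 0.221 0.016]
pink [0.524 0.286 0.016] [0.525 0.285 0.016]
tower [0.512 0.073 0.054] [0.514 0.069 0.054]
n3 [0.562 0.062 0.062] [0.561 0.063 0.061]
wellR [0.478 0.039 0.054] [0.483 0.037 0.054]
wellL [0.486 0.125 0.054] [0.494 0.117 0.054]
grip [ 0.487 -0.263  0.074] [ 0.486 -0.264  0.074]
standfoot [ 0.489 -0.266  0.   ] [ 0.488 -0.262  0.   ]
[0.18607765 0.65346488 0.373068  ] [[ 0.39  0.88  0.29]
 [ 0.92 -0.37 -0.12]
 [-0.    0.31 -0.95]]
```

View pics/wrist0.png

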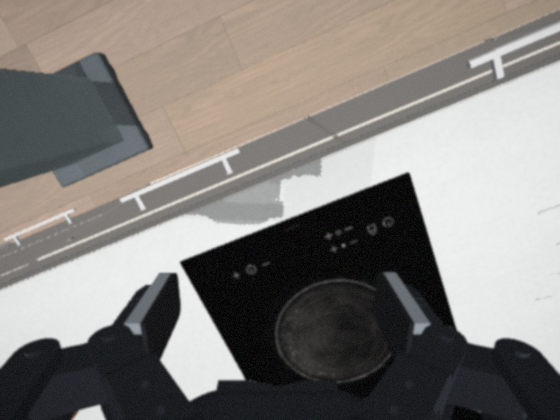

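The two views agree to a few millimetres. The wrist view shows only the cooktop, so I'm moving over the nuts and the mill to look from there.

{"method": "step_arm", "body": {
  "deltas": [
    [60,[-1,-0.84,0],[0,0,0]],
    [60,[-1,-0.84,0],[0,0,0]],
    [60,[-1,-0.84,0],[0,0,0]],
    [60,[-1,-0.84,0],[0,0,0]],
    [60,[-1,-0.84,0],[0,0,0]],
    [60,[-1,-0.84,0],[0,0,0]],
    [60,[-1,-0.84,0],[0,0,0]],
    [60,[-1,-0.84,0],[0,0,0]],
    [60,[-1,-0.84,0],[0,0,0]],
    [60,[-1,-0.84,0],[0,0,0]],
    [60,[0,0,0],[0,0,0]],
    [60,[0,0,0],[0,0,0]]
  ]
}}

```text
clock: 1.65
position: [0.4997, 0.1587, 0.2531]
tool_rot: [-0.619, -3.08, -0.0]
wrist_force: [-0.2, 0.7, 0.2]
opening: 0.06
grasp_force: 0.0
```

```bash
python3 - <<'E'
from h import *
st=manip.get_state(); im=optics.read_camera("wrist"); cv2.imwrite("pics/w1.png",im)
np.save("w1.npy",np.r_[st['position'],st['tool_rot']])
w=cam("wrist",st); print(st['position'],st['tool_rot'],st['clock'],st['joint_vel'].max())
s=cam("scene")
for n,p in dict(n1=(.593,.24,.0165),n2=(.4505,.2285,.0165),tower=(.513,.071,.054),n3=(.5615,.0625,.0615)).items(): print(n,np.round(proj(w,p)))
cv2.imwrite("pics/w1b.png",cv2.resize(im,(800,600),interpolation=cv2.INTER_CUBIC))
E
```

```text
[0.49965963 0.15869348 0.25314483] [-6.18505898e-01 -3.07971458e+00 -1.54718592e-04] 1.65 0.024022708079600608
n1 [375. 224.]
n2 [322. 107.]
tower [203. 230.]
n3 [215. 275.]
```

View pics/w1b.png

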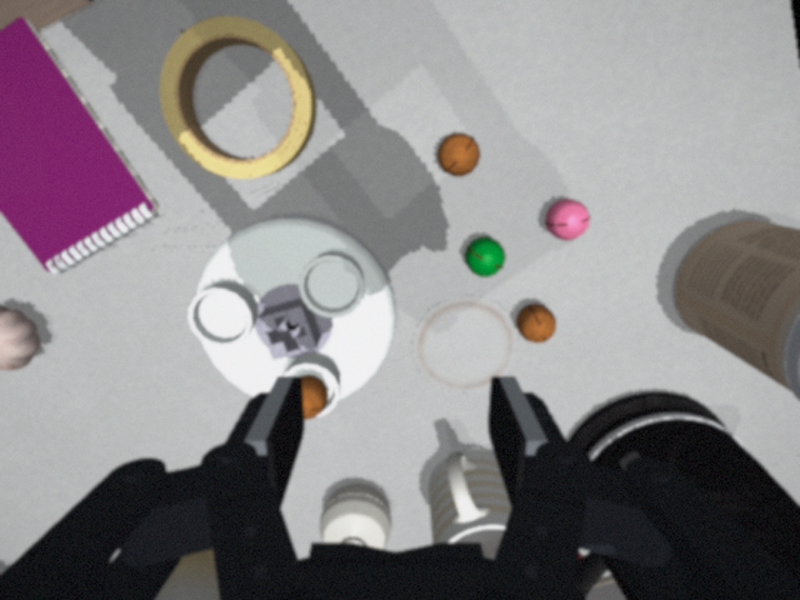

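The wrist view (800-px scale) shows brown nuts at (459,154) and (537,324). The well rims are at (332,284) and (224,312), the socket at about (289,326), and nut_3 at (311,398). The drum is centred at about (294,310).

```bash
python3 - <<'E'
from h import *
from scipy.optimize import least_squares
p=np.load("w1.npy"); w=cam("wrist",dict(position=p[:3],tool_rot=p[3:]))
for n,(u,v),z in [("n2",(459,154),.0165),("n1",(537,324),.0165),("b",(332,284),.054),("c",(224,312),.054),("sock",(290,325),.054),("n3",(311,398),.0615)]:
    print(n,ray(w,u*.7,v*.7,z).round(4))
im=cv2.imread("pics/w1.png")
hsv=cv2.cvtColor(im,cv2.COLOR_BGR2HSV); m=cv2.inRange(hsv,(5,120,60),(18,255,255))
k,l,s,c=cv2.connectedComponentsWithStats(m)
for i in range(1,k):
    if s[i,4]>100: print(s[i],c[i],ray(w,*c[i],.0165).round(4))
crop=im[140:290,120:290]; cv2.imwrite("pics/mill.png",cv2.resize(crop,(680,600),interpolation=cv2.INTER_CUBIC))
E
```

```text
n2 [0.4513 0.2276 0.0165]
n1 [0.5963 0.2394 0.0165]
b [0.4953 0.1127 0.054 ]
c [0.4844 0.034  0.054 ]
sock [0.5112 0.0723 0.054 ]
n3 [0.5662 0.0635 0.0615]
[307  95  28  27 593] [320.58347386 107.74873524] [0.451  0.2269 0.0165]
[363 214  25  25 490] [375.03265306 225.9244898 ] [0.5949 0.2388 0.0165]
[211 264  17  29 398] [218.02512563 277.36432161] [0.5852 0.0464 0.0165]
```

View pics/mill.png

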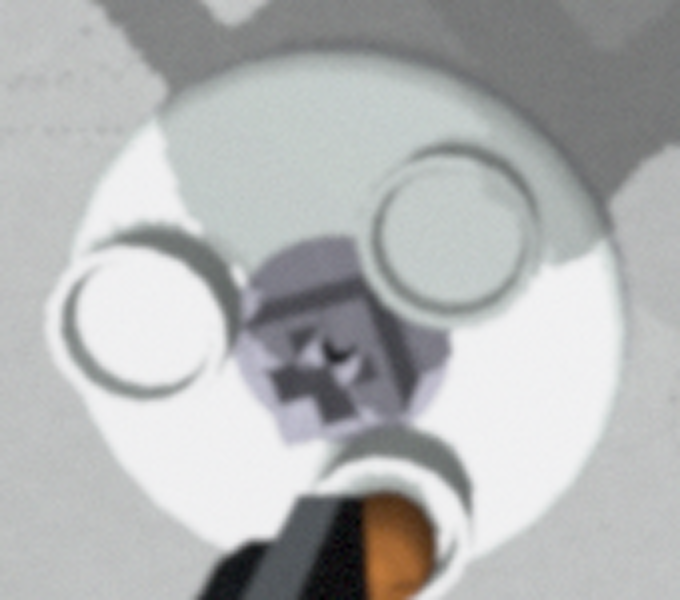

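The crop shows rim b centred at (450,237), rim c at (146,320), and the tower top corners at about (248,322), (362,287), (406,408) and (290,445).

```bash
python3 - <<'E'
from h import *
p=np.load("w1.npy"); w=cam("wrist",dict(position=p[:3],tool_rot=p[3:]))
f=lambda u,v,z=.054: ray(w,120+u/4,140+v/4,z)[:2]
b=f(450,237);c=f(146,320);co=[f(248,322),f(362,287),f(406,408),f(290,445)]
print(b,c,np.linalg.norm(b-c),"corners",np.round(co,4),np.mean(co,0))
for i in range(4):
    d=co[(i+1)%4]-co[i]; print(np.hypot(*d),np.degrees(np.arctan2(d[1],d[0]))%90)
d=b-c; yaw=np.arctan2(d[1],d[0])-np.pi/2; print("yaw",np.degrees(yaw))
m=(b+c)/2; x=np.array([np.cos(yaw),np.sin(yaw)]); print("axis from wells",m+.024*x,"a",m+.072*x)
E
```

```text
[0.49571563 0.11258308] [0.48579756 0.03283552] 0.08036194519872908 corners [[0.4962 0.0562]
 [0.499  0.0868]
 [0.5329 0.0827]
 [0.5306 0.0504]] [0.51466777 0.06902664]
0.03069839070181405 84.81894102305107
0.03412031123889051 83.03592913161216
0.03236078586236032 86.00793307933594
0.03488127151268769 80.3513867916283
yaw -7.08938102495986
axis from wells [0.51457311 0.06974728] a [0.56220614 0.06382324]
```

{"method": "step_arm", "body": {
  "deltas": [
    [50,[0.9,0.57,0.8],[0,0,0]],
    [50,[0.9,0.56,0.9],[0,0,0]],
    [50,[0,0,1],[0,0,0]],
    [50,[0,0,1],[0,0,0]],
    [50,[0,0,1],[0,0,0]],
    [50,[0,0,0.6],[0,0,0]],
    [50,[0,0,0.25],[0,0,0]],
    [50,[0,0,0],[0,0,0]],
    [20,[0,0,0],[0,0,0]],
    [20,[0,0,0],[0,0,0]],
    [20,[0,0,0],[0,0,0]],
    [20,[0,0,0],[0,0,0]]
  ],
  "newtons": 25
}}

```text
clock: 3.2
position: [0.4514, 0.2284, 0.0326]
tool_rot: [0.618, 3.079, 0.002]
wrist_force: [-1.2, 1.6, 7.5]
opening: 0.0288
grasp_force: 24.7
```

{"method": "step_arm", "body": {
  "deltas": [
    [20,[0,0,-1],[0,0,0]],
    [20,[0,0,-1],[0,0,0]],
    [20,[-0.53,-0.55,-1],[0,0,0]],
    [20,[-0.8,-0.83,0],[0,0,0]],
    [20,[-0.8,-0.84,0],[0,0,0]],
    [20,[0,0,0.5],[0,0,0]],
    [20,[0,0,0.5],[0,0,0]],
    [20,[0,0,0],[0,0,0]],
    [20,[0,0,0],[0,0,0]]
  ]
}}

```text
clock: 4.32
position: [0.4951, 0.114, 0.1115]
tool_rot: [-0.616, -3.081, -0.0]
wrist_force: [0.5, 1.1, 1.2]
opening: 0.0285
grasp_force: 25.0
```

```bash
python3 - <<'E'
from h import *
a=cv2.resize(optics.read_camera("wrist"),(400,300)); 
s=optics.read_camera("side"); s2=cv2.resize(s[215:305,240:360],(400,300),interpolation=cv2.INTER_CUBIC)
cv2.imwrite("pics/p1.png",np.hstack([a,s2])); st=manip.get_state(); print(st['position'],st['wrist_force'])
E
```

```text
[0.49531715 0.11382607 0.11196027] [0.17237016 1.24538856 0.02019661]
```

View pics/p1.png

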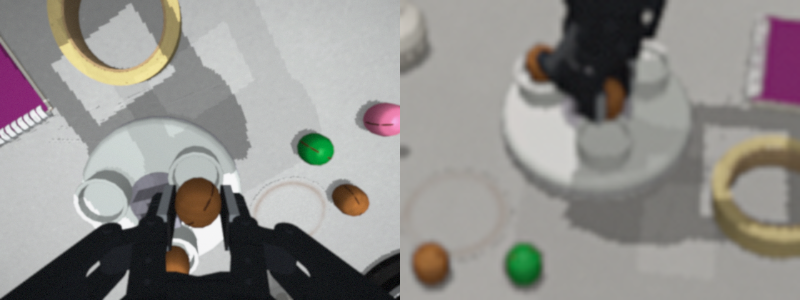

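The nut is held centred above well b, so I'm lowering and releasing it.

{"method": "step_arm", "body": {
  "deltas": [
    [20,[0,0,0.45],[0,0,0]],
    [20,[0,0,0.28],[0,0,0]],
    [20,[0,0,0.1],[0,0,0]],
    [20,[0,0,0],[0,0,0]],
    [36,[0,0,0],[0,0,0]],
    [46,[0,0,0],[0,0,0]],
    [46,[0,0,0],[0,0,0]],
    [46,[0,0,-0.6],[0,0,0]],
    [46,[0,0,-1],[0,0,0]],
    [46,[0,0,-1],[0,0,0]],
    [46,[0,0,0],[0,0,0]]
  ]
}}

```text
clock: 5.8
position: [0.4962, 0.1135, 0.1854]
tool_rot: [0.617, 3.076, 0.003]
wrist_force: [0.0, 0.1, -1.0]
opening: 0.0462
grasp_force: 0.0
```

{"method": "step_arm", "body": {
  "deltas": [
    [50,[-0.26,0.97,0],[0,0,0]],
    [50,[-0.26,0.97,0],[0,0,0]],
    [50,[-0.26,0.97,0.2],[0,0,0]],
    [50,[-0.26,0.96,0.5],[0,0,0]],
    [50,[0,0,0],[0,0,0]],
    [50,[0,0,0],[0,0,0]]
  ]
}}

```text
clock: 6.55
position: [0.5928, 0.2398, 0.1534]
tool_rot: [-0.617, -3.079, 0.001]
wrist_force: [0.2, -0.2, -0.6]
opening: 0.0503
grasp_force: 0.0
```

```bash
python3 - <<'E'
from h import *
st=manip.get_state(); im=optics.read_camera("wrist"); w=cam("wrist",st)
s=optics.read_camera("side"); s2=cv2.resize(s[215:305,240:360],(400,300),interpolation=cv2.INTER_CUBIC)
cv2.imwrite("pics/p2.png",np.hstack([cv2.resize(im,(400,300)),s2])); print(st['position'],st['tool_rot'],st['joint_vel'].max())
hsv=cv2.cvtColor(im,cv2.COLOR_BGR2HSV); m=cv2.inRange(hsv,(5,120,60),(18,255,255))
k,l,q,c=cv2.connectedComponentsWithStats(m)
for i in range(1,k):
    if q[i,4]>100: print(q[i],ray(w,q[i,0]+q[i,2]/2,q[i,1]+q[i,3]/2,.0165).round(4),ray(w,q[i,0]+q[i,2]/2,q[i,1]+q[i,3]/2,.0615).round(4))
E
```

```text
[0.59282359 0.23976459 0.15336556] [-6.17208248e-01 -3.07930720e+00  1.18239268e-03] 0.003101050392670608
[   3  141   60   46 2105] [0.4903 0.0791 0.0165] [0.4952 0.1126 0.0615]
[261 189  34  36 966] [0.5951 0.2393 0.0165] [0.5817 0.2448 0.0615]
[   3  259   54   43 1709] [0.5738 0.0166 0.0165] [0.5642 0.0611 0.0615]
```

View pics/p2.png

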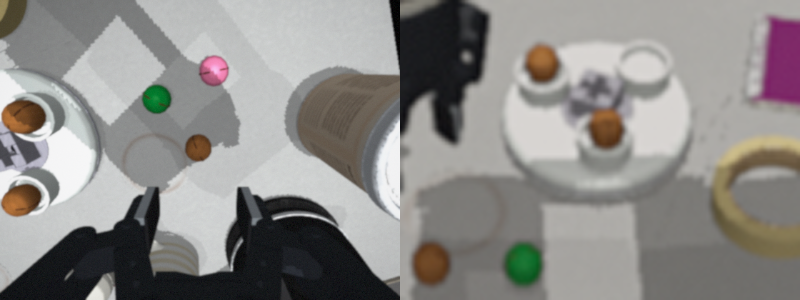

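Nut 2 sits in well b. Next I'm grasping nut 1, with a small correction.

{"method": "step_arm", "body": {
  "deltas": [
    [50,[-0.06,0,0.8],[0,0,0]],
    [50,[0,0,1],[0,0,0]],
    [50,[0,0,0.8],[0,0,0]],
    [50,[0,0,0.43],[0,0,0]],
    [50,[0,0,0],[0,0,0]],
    [20,[0,0,0],[0,0,0]],
    [20,[0,0,0],[0,0,0]],
    [20,[0,0,0],[0,0,0]],
    [20,[0,0,0],[0,0,0]]
  ]
}}

```text
clock: 7.78
position: [0.5962, 0.2393, 0.0348]
tool_rot: [0.617, 3.078, 0.002]
wrist_force: [-0.8, -1.8, 8.0]
opening: 0.0282
grasp_force: 24.7
```

{"method": "step_arm", "body": {
  "deltas": [
    [20,[0,0,-1],[0,0,0]],
    [20,[0,0,-1],[0,0,0]],
    [20,[0,0,-1],[0,0,0]],
    [20,[0.09,-0.98,-0.5],[0,0,0]],
    [20,[0.09,-0.98,0],[0,0,0]],
    [20,[0.09,-0.98,0],[0,0,0]],
    [20,[0.09,-0.98,0],[0,0,0]],
    [20,[0.09,-0.98,0],[0,0,0]],
    [20,[0.09,-0.97,0],[0,0,0]],
    [20,[0,0,0.8],[0,0,0]],
    [20,[0,0,0.6],[0,0,0]],
    [20,[0,0,0],[0,0,0]]
  ]
}}

```text
clock: 9.28
position: [0.4843, 0.0307, 0.1162]
tool_rot: [-0.618, -3.079, 0.0]
wrist_force: [-1.0, -0.3, 0.5]
opening: 0.0279
grasp_force: 24.9
```

{"method": "step_arm", "body": {
  "deltas": [
    [20,[0,0,0],[0,0,0]]
  ]
}}

```text
clock: 9.4
position: [0.4855, 0.0309, 0.1183]
tool_rot: [0.617, 3.079, 0.0]
wrist_force: [0.4, -0.1, -0.5]
opening: 0.0279
grasp_force: 24.9
```

{"method": "step_arm", "body": {
  "deltas": [
    [20,[0,0,0.5],[0,0,0]],
    [20,[0,0,0.33],[0,0,0]],
    [20,[0,0,0.1],[0,0,0]],
    [20,[0,0,0],[0,0,0]],
    [36,[0,0,0],[0,0,0]],
    [46,[0,0,0],[0,0,0]],
    [46,[0,0,0],[0,0,0]],
    [46,[0,0,-0.6],[0,0,0]],
    [46,[0,0,-1],[0,0,0]],
    [46,[0,0,-1],[0,0,0]],
    [46,[0,0,-1],[0,0,0]]
  ]
}}

```text
clock: 10.78
position: [0.4848, 0.0308, 0.225]
tool_rot: [0.618, 3.08, 0.0]
wrist_force: [0.3, -0.3, -0.1]
opening: 0.0461
grasp_force: 0.0
```

{"method": "step_arm", "body": {
  "deltas": [
    [50,[-0.56,-0.98,0],[0,0,0]],
    [50,[-0.56,-0.98,0],[0,0,0]],
    [50,[-0.56,-0.98,0],[0,0,0]],
    [50,[-0.56,-0.98,0],[0,0,0]],
    [50,[-0.56,-0.98,0],[0,0,0]],
    [50,[-0.56,-0.98,0],[0,0,0]],
    [50,[0,0,0],[0,0,0]],
    [50,[0,0,0],[0,0,0]]
  ]
}}

```text
clock: 11.78
position: [0.5182, -0.2377, 0.2235]
tool_rot: [-0.618, -3.08, -0.001]
wrist_force: [0.2, 0.0, 0.2]
opening: 0.0498
grasp_force: 0.0
```

```bash
python3 - <<'E'
from h import *
st=manip.get_state(); im=optics.read_camera("wrist"); w=cam("wrist",st)
cv2.imwrite("pics/w3.png",im); np.save("w3.npy",np.r_[st['position'],st['tool_rot']])
s=optics.read_camera("side"); s2=s[215:305,240:360]
u,v=map(int,proj(w,(.487,-.264,.08))); print(u,v,st['position'],st['tool_rot'],st['clock'])
x0,y0=max(0,u-60),max(0,v-60); print(x0,y0)
c=cv2.resize(im[y0:y0+120,x0:x0+120],(480,480),interpolation=cv2.INTER_CUBIC)
o=np.zeros((480,800,3),np.uint8); o[:,:480]=c; o[:240,480:]=cv2.resize(s2,(320,240)); o[240:,480:]=cv2.resize(im,(320,240))
cv2.imwrite("pics/p3.png",o)
E
```

```text
231 179 [ 0.51821458 -0.23769904  0.22348902] [-6.18063685e-01 -3.07974607e+00 -5.52232671e-04] 11.775
171 119
```

View pics/p3.png

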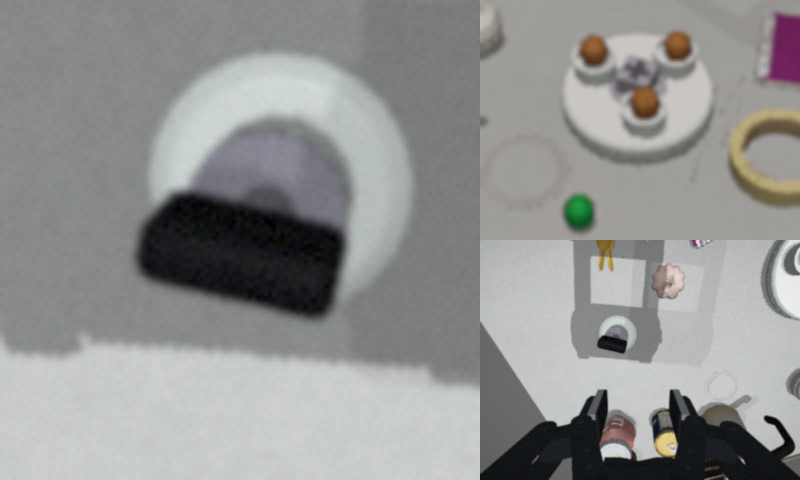

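All three wells hold a nut. The wing grip shows as a black bar in the crop, with lower corners at (140,270) and (325,318). I'll fit its silhouette.

```bash
python3 - <<'E'
from h import *
from scipy.optimize import minimize
p=np.load("w3.npy"); w=cam("wrist",dict(position=p[:3],tool_rot=p[3:]))
im=cv2.imread("pics/w3.png")[119:239,171:291]; S=4
g=cv2.resize(cv2.cvtColor(im,cv2.COLOR_BGR2GRAY),None,fx=S,fy=S,interpolation=cv2.INTER_CUBIC); m=(g<62).astype(np.uint8)
k,l,q,c=cv2.connectedComponentsWithStats(m); i=1+np.argmax(q[1:,4]); m=(l==i).astype(np.uint8); print(q[i])
def f(v,ret=False):
    x,y,t=v[0]/1e3,v[1]/1e3,v[2]/30; C,Sn=np.cos(t),np.sin(t)
    P=[proj(w,(x+C*a-Sn*b,y+Sn*a+C*b,z)) for a in(-.02,.02) for b in(-.007,.007) for z in(.057,.091)]
    P=((np.array(P)-[171,119]+.5)*S-.5)
    h=cv2.convexHull((P*16).round().astype(np.int32)); o=np.zeros_like(m); cv2.fillConvexPoly(o,h,1,shift=4)
    return 1-(o&m).sum()/(o|m).sum()
best=min((minimize(f,(487,-264,30*t),method="Nelder-Mead",options=dict(initial_simplex=[(487,-264,30*t),(491,-264,30*t),(487,-260,30*t),(487,-264,30*t+5)])) for t in (-1.57,-1.2,1.57,1.2)),key=lambda r:r.fun)
print(best.x,np.degrees(best.x[2]/30),best.fun)
# flange circle rough check
print(ray(w,171+270/4,119+210/4,.037))
E
```

```text
[  138   194   205   123 17659]
[ 489.56607576 -264.19436584  -64.54672449] -123.27516315867474 0.21741635275869708
[ 0.48945814 -0.26427655  0.037     ]
```

```bash
python3 - <<'E'
from h import *
p=np.load("w3.npy"); w=cam("wrist",dict(position=p[:3],tool_rot=p[3:]))
im=cv2.imread("pics/w3.png")[119:239,171:291]; S=4
g=cv2.resize(cv2.cvtColor(im,cv2.COLOR_BGR2GRAY),None,fx=S,fy=S,interpolation=cv2.INTER_CUBIC); m=(g<62).astype(np.uint8)
k,l,q,c=cv2.connectedComponentsWithStats(m); i=1+np.argmax(q[1:,4]); m=(l==i).astype(np.uint8)
def hull(x,y,t):
    C,Sn=np.cos(t),np.sin(t)
    P=[proj(w,(x+C*a-Sn*b,y+Sn*a+C*b,z)) for a in(-.02,.02) for b in(-.007,.007) for z in(.057,.091)]
    return cv2.convexHull(((((np.array(P)-[171,119]+.5)*S-.5))*16).round().astype(np.int32))
def f(x,y,t):
    o=np.zeros_like(m); cv2.fillConvexPoly(o,hull(x,y,t),1,shift=4); return (o&m).sum()/(o|m).sum()
b=(0,)
for X in np.arange(.480,.500,.001):
  for Y in np.arange(-.274,-.254,.001):
    for T in range(44,66,2): b=max(b,(f(X,Y,np.radians(T)),X,Y,T))
print(b)
for t in(46,49,52,55,58): print(t,max(f(b[1]+i*5e-4,b[2]+j*5e-4,np.radians(t)) for i in range(-4,5) for j in range(-4,5)))
v=cv2.cvtColor(g,cv2.COLOR_GRAY2BGR); cv2.polylines(v,[hull(b[1],b[2],np.radians(b[3]))],True,(0,0,255),1,shift=4)
cv2.imwrite("pics/fit.png",v)
print(cv2.minAreaRect(cv2.findContours(m,0,2)[0][0]))
E
```

```text
(np.float64(0.7814754170907643), np.float64(0.489), np.float64(-0.264), 54)
46 0.7707651346514774
49 0.7744156470639828
52 0.7788559079080845
55 0.7809570139748806
58 0.78046408839779
((240.73605346679688, 249.9967041015625), (199.09243774414062, 97.68527221679688), 13.240518569946289)
```

View pics/fit.png

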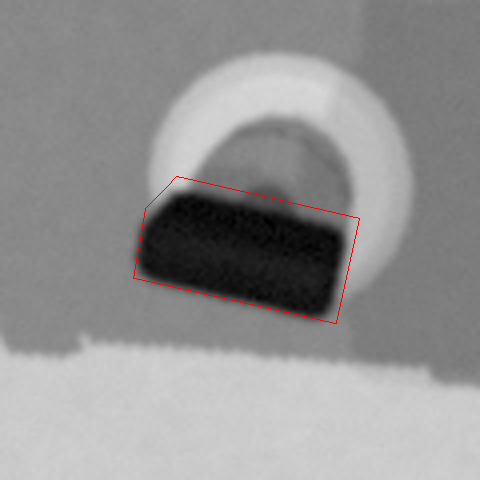

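The outline fits a wing centred at (0.489, -0.264), with its long axis at about 54.5° (the rounded edges explain the margin). I'll turn the tool so that y is at about -35.5°, then approach.

{"method": "step_arm", "body": {
  "deltas": [
    [50,[0,0,0],[0,0,0.95]],
    [50,[0,0,0],[0,0,0.95]],
    [50,[0,0,0],[0,0,0.95]],
    [50,[0,0,0],[0,0,0.95]],
    [50,[0,0,0],[0,0,0.95]],
    [50,[0,0,0],[0,0,0.95]],
    [50,[0,0,0],[0,0,0.95]],
    [50,[0,0,0],[0,0,0.95]],
    [50,[0,0,0],[0,0,0.95]],
    [50,[0,0,0],[0,0,0.95]],
    [50,[0,0,0],[0,0,0.95]],
    [50,[0,0,0],[0,0,0.95]]
  ]
}}

```text
clock: 13.38
position: [0.5184, -0.2369, 0.224]
tool_rot: [2.244, 2.198, 0.0]
wrist_force: [-0.2, -0.1, -0.3]
opening: 0.0497
grasp_force: 0.0
```

{"method": "step_arm", "body": {
  "deltas": [
    [50,[0,0,0],[0,0,0.95]],
    [50,[0,0,0],[0,0,0.95]],
    [50,[0,0,0],[0,0,0.95]],
    [50,[0,0,0],[0,0,0.95]],
    [50,[0,0,0],[0,0,0.95]],
    [50,[0,0,0],[0,0,0.95]],
    [50,[0,0,0],[0,0,0]],
    [50,[0,0,0],[0,0,0]]
  ]
}}

```text
clock: 14.38
position: [0.5184, -0.2375, 0.2239]
tool_rot: [2.788, 1.448, 0.0]
wrist_force: [0.1, -0.4, 0.1]
opening: 0.0501
grasp_force: 0.0
```

```bash
cat >> h.py <<'E'
def to(x,y,z,yang=None):
    st=manip.get_state(); T=R.from_rotvec(st['tool_rot']).as_matrix()
    print("pos",st['position'].round(4),"yang",np.degrees(np.arctan2(T[1,1],T[0,1])).round(2),"tilt",T[:2,2].round(4),"units",(T.T@(np.array([x,y,z])-st['position'])/.04).round(3),"F",st['wrist_force'].round(1),"M",st['ft_torque'].round(2),"open",st['opening'].round(4),st['grasp_force'],"t",st['clock'])
E
python3 -c "
from h import *
to(.489,-.264,.080); print(manip.get_state()['q'].round(2))"
```

```text
Traceback (most recent call last):
  File "h.py", line 18, in to
    print("pos",st['position'].round(4),"yang",np.degrees(np.arctan2(T[1,1],T[0,1])).round(2),"tilt",T[:2,2].round(4),"units",(T.T@(np.array([x,y,z])-st['position'])/.04).round(3),"F",st['wrist_force'].round(1),"M",st['ft_torque'].round(2),"open",st['opening'].round(4),st['grasp_force'],"t",st['clock'])
                                                                                                                                                                                                                                                       ^^^^^^^^^^^^^^^^^^^
AttributeError: 'float' object has no attribute 'round'
```

```bash
sed -i "s/st\['opening'\].round(4)/round(st['opening'],4)/" h.py
python3 -c "
from h import *
to(.489,-.264,.080); print(manip.get_state()['q'].round(2))"
```

```text
pos [ 0.5184 -0.2375  0.2239] yang -35.11 tilt [ 0.0002 -0.0001] units [-0.964 -0.221  3.597] F [ 0.1 -0.4  0.1] M [-0.   -0.03  0.02] open 0.0501 0.0 t 14.375
[-0.47 -0.1   1.71 -0.    1.54  0.14]
```

{"method": "step_arm", "body": {
  "deltas": [
    [50,[-0.96,-0.22,0],[0,0,0.07]],
    [50,[0,0,1],[0,0,0]],
    [50,[0,0,1],[0,0,0]],
    [50,[0,0,1],[0,0,0]],
    [50,[0,0,0.6],[0,0,0]],
    [50,[0,0,0],[0,0,0]],
    [5,[0,0,0],[0,0,0]],
    [5,[0,0,0],[0,0,0]],
    [5,[0,0,0],[0,0,0]],
    [5,[0,0,0],[0,0,0]],
    [5,[0,0,0],[0,0,0]]
  ],
  "newtons": 60
}}

```text
clock: 15.75
position: [0.4895, -0.2646, 0.0812]
tool_rot: [2.794, 1.433, 0.002]
wrist_force: [-0.1, -0.4, 6.6]
opening: 0.0129
grasp_force: 58.4
```

```bash
python3 -c "
from h import *
to(.489,-.264,.080)"
```

```text
pos [ 0.4895 -0.2646  0.0812] yang -35.69 tilt [ 0.0018 -0.001 ] units [ 0.004 -0.019  0.029] F [-0.1 -0.4  6.6] M [ 0.19  0.14 -0.02] open 0.0129 58.38240444660187 t 15.75
```

Gripped, with the TCP 71 mm above the stem's origin, so fully home will be at TCP z ≈ 0.103. Next I'm lifting, turning to -6.8° and carrying it over.

{"method": "step_arm", "body": {
  "deltas": [
    [5,[0,0,-0.6],[0,0,0]],
    [5,[0,0,-1],[0,0,0]],
    [5,[0,0,-1],[0,0,0]],
    [5,[0,0,-0.8],[0,0,0]],
    [5,[0,0,0],[0,0,-0.96]],
    [5,[0,0,0],[0,0,-0.96]],
    [5,[0,0,0],[0,0,-0.96]],
    [5,[0,0,0],[0,0,-0.96]],
    [5,[0,0,0],[0,0,-0.96]],
    [5,[0,0,0],[0,0,0]]
  ]
}}

```text
clock: 17.0
position: [0.4889, -0.2643, 0.2161]
tool_rot: [2.351, 2.083, 0.0]
wrist_force: [-0.5, -0.2, -0.5]
opening: 0.0131
grasp_force: 58.5
```

```bash
python3 -c "
from h import *
to(.5146,.0695,.2)"
```

```text
pos [ 0.4889 -0.2643  0.2161] yang -6.92 tilt [ 0.0004 -0.0003] units [ 8.362 -0.369  0.4  ] F [-0.5 -0.2 -0.5] M [ 0.02 -0.04  0.01] open 0.0131 58.51360023021698 t 17.0
```

{"method": "step_arm", "body": {
  "deltas": [
    [5,[0.93,-0.04,0],[0,0,0]],
    [5,[0.93,-0.04,0],[0,0,0]],
    [5,[0.93,-0.04,0],[0,0,0]],
    [5,[0.93,-0.04,0],[0,0,0]],
    [5,[0.93,-0.04,0],[0,0,0]],
    [5,[0.93,-0.04,0],[0,0,0]],
    [5,[0.93,-0.04,0],[0,0,0]],
    [5,[0.93,-0.04,0],[0,0,0]],
    [5,[0.92,-0.05,0.4],[0,0,0]],
    [5,[0,0,0.8],[0,0,0]],
    [5,[0,0,0.7],[0,0,0]],
    [5,[0,0,0],[0,0,0]]
  ]
}}

```text
clock: 18.5
position: [0.5135, 0.0695, 0.1381]
tool_rot: [-2.352, -2.08, 0.004]
wrist_force: [0.4, -0.8, 0.9]
opening: 0.013
grasp_force: 58.5
```

```bash
python3 - <<'E'
from h import *
to(.5146,.0695,.1032); st=manip.get_state()
for n in("wrist","side","scene"):
    im=optics.read_camera(n); cv2.imwrite(f"pics/{n}9.png",im); c=cam(n,st); print(n,"mouth",np.round(proj(c,(.5146,.0695,.054)),1),"tip",np.round(proj(c,st['position']-[0,0,.0712]),1),"flange",np.round(proj(c,st['position']-[0,0,.0712-.022]),1))
def cr(n,w,h,W,H):
    u,v=map(int,proj(cam(n,st),(.5146,.0695,.056))); im=cv2.imread(f"pics/{n}9.png"); x=max(0,u-w//2);y=min(max(0,v-h//2),420-h); print(n,"crop",x,y,W/w); return cv2.resize(im[y:y+h,x:x+w],(W,H),interpolation=cv2.INTER_CUBIC)
a=cr("scene",100,75,400,300);b=cr("side",100,75,400,300);c=cr("wrist",200,150,400,300);d=cv2.resize(cv2.imread("pics/wrist9.png"),(400,300))
cv2.imwrite("pics/p10.png",np.vstack([np.hstack([a,b]),np.hstack([c,d])]))
E
```

```text
pos [0.5135 0.0695 0.1381] yang -7.0 tilt [-0.0032 -0.0003] units [0.004 0.029 0.873] F [ 0.4 -0.8  0.9] M [-0.   -0.03  0.03] open 0.013 58.54931652545929 t 18.5
wrist mouth [279.8 227.4] tip [278.2 235.3] flange [278.2 250.7]
side mouth [298.6 241.2] tip [299.  237.9] flange [299.1 232.2]
scene mouth [275.8 241.8] tip [276.2 236.5] flange [276.  227.1]
scene crop 225 203 4.0
side crop 248 203 4.0
wrist crop 179 153 2.0
```

View pics/p10.png

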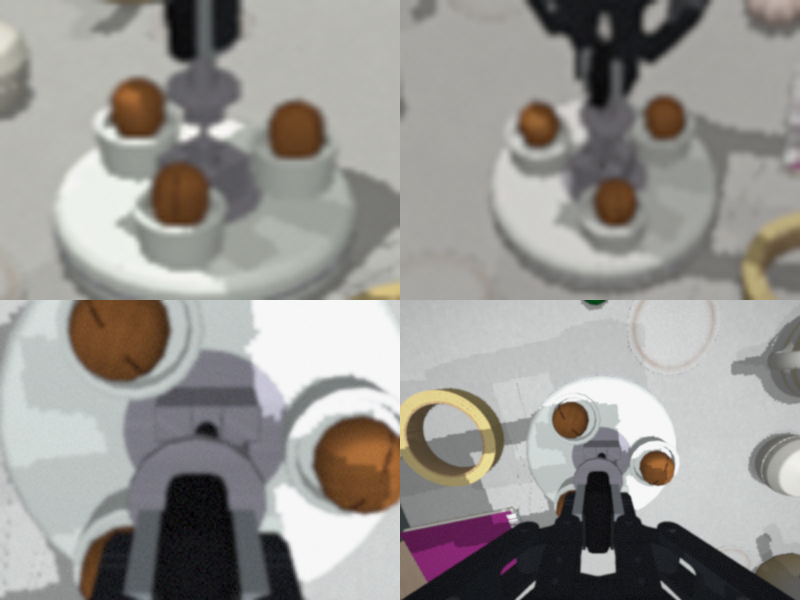

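The stem is centred over the socket, within what the picture can show, and all three nuts are in their wells. I'm lowering slowly and watching the force.

{"method": "step_arm", "body": {
  "deltas": [
    [5,[0,0.02,0.1],[0,0,0]],
    [5,[0,0,0.1],[0,0,0]],
    [5,[0,0,0.1],[0,0,0]],
    [5,[0,0,0.1],[0,0,0]],
    [5,[0,0,0],[0,0,0]]
  ]
}}

```text
clock: 19.27
position: [0.515, 0.0694, 0.1233]
tool_rot: [-2.351, -2.084, 0.001]
wrist_force: [-0.5, 0.0, -0.6]
opening: 0.0131
grasp_force: 58.5
```

```bash
python3 -c "
from h import *
to(.5146,.0695,.1032)"
```

```text
pos [0.515  0.0694 0.1233] yang -6.9 tilt [-0.0006 -0.0001] units [ 0.002 -0.011  0.502] F [-0.5  0.  -0.6] M [-0.03 -0.03 -0.03] open 0.0131 58.548694252967834 t 19.275
```

{"method": "step_arm", "body": {
  "deltas": [
    [5,[0,0,0.08],[0,0,0]],
    [5,[0,0,0.08],[0,0,0]],
    [5,[0,0,0],[0,0,0]]
  ]
}}

```text
clock: 19.65
position: [0.5152, 0.0694, 0.1172]
tool_rot: [-2.351, -2.084, 0.0]
wrist_force: [-0.2, -0.0, -0.6]
opening: 0.013
grasp_force: 58.7
```

{"method": "step_arm", "body": {
  "deltas": [
    [5,[0,0,0.06],[0,0,0]],
    [5,[0,0,0],[0,0,0]]
  ]
}}

```text
clock: 19.9
position: [0.5153, 0.069, 0.1149]
tool_rot: [2.35, 2.083, -0.001]
wrist_force: [1.0, -3.4, -0.3]
opening: 0.0135
grasp_force: 58.8
```

The splines are entering, with only a small side load toward -y. I'm easing that way and continuing down.

{"method": "step_arm", "body": {
  "deltas": [
    [5,[-0.02,0,0.06],[0,0,0]],
    [5,[0,0,0.06],[0,0,0]],
    [5,[0,0,0],[0,0,0]]
  ]
}}

```text
clock: 20.27
position: [0.5152, 0.0687, 0.1098]
tool_rot: [-2.351, -2.084, -0.0]
wrist_force: [3.7, -0.1, -2.2]
opening: 0.0131
grasp_force: 58.5
```

```bash
python3 -c "
from h import *
to(.5146,.0695,.1032)"
```

```text
pos [0.5152 0.0687 0.1098] yang -6.89 tilt [0.0002 0.0002] units [ 0.019 -0.017  0.166] F [ 3.7 -0.1 -2.2] M [-0.19 -0.82  0.07] open 0.0131 58.4653776884079 t 20.275
```

{"method": "step_arm", "body": {
  "deltas": [
    [5,[0,0.01,0.06],[0,0,0]],
    [5,[0,0.01,0.06],[0,0,0]],
    [5,[0,0,0],[0,0,0]]
  ]
}}

```text
clock: 20.65
position: [0.5157, 0.0686, 0.1052]
tool_rot: [-2.351, -2.083, 0.001]
wrist_force: [-3.0, 0.3, 5.5]
opening: 0.0133
grasp_force: 59.6
```

{"method": "step_arm", "body": {
  "deltas": [
    [5,[0,0,0.05],[0,0,0]],
    [5,[0,0,0],[0,0,0]]
  ]
}}

```text
clock: 20.9
position: [0.5158, 0.0685, 0.1035]
tool_rot: [-2.351, -2.084, 0.0]
wrist_force: [-2.5, 0.6, 6.4]
opening: 0.0132
grasp_force: 59.9
```

```bash
python3 -c "
from h import *
to(.5146,.0695,.1032)"
```

```text
pos [0.5158 0.0685 0.1035] yang -6.9 tilt [-0.0002  0.0001] units [ 0.02  -0.034  0.006] F [-2.5  0.6  6.4] M [ 0.13  0.57 -0.01] open 0.0132 59.879366755485535 t 20.9
```

The spring is compressing. I'm raising the grip force and pressing on until the flange seats.

{"method": "step_arm", "body": {
  "deltas": [
    [5,[0,-0.01,0.03],[0,0,0]],
    [5,[0,0,0],[0,0,0]]
  ],
  "newtons": 100
}}

```text
clock: 21.15
position: [0.5158, 0.0686, 0.1033]
tool_rot: [2.351, 2.083, 0.001]
wrist_force: [-4.5, 1.2, 13.2]
opening: 0.0127
grasp_force: 100.2
```

{"method": "step_arm", "body": {
  "deltas": [
    [5,[0,0,0.03],[0,0,0]],
    [5,[0,0,0],[0,0,0]]
  ]
}}

```text
clock: 21.4
position: [0.516, 0.0687, 0.1032]
tool_rot: [2.35, 2.083, 0.002]
wrist_force: [-11.9, 0.7, 27.1]
opening: 0.013
grasp_force: 102.1
```

It stops hard at TCP z 0.1032, exactly the expected home height. I'm relieving the side load a little and letting it settle.

{"method": "step_arm", "body": {
  "deltas": [
    [5,[0,-0.02,0],[0,0,0]],
    [5,[0,0,0],[0,0,0]],
    [5,[0,0,0],[0,0,0]],
    [5,[0,0,0],[0,0,0]]
  ]
}}

```text
clock: 21.9
position: [0.5158, 0.0687, 0.1032]
tool_rot: [2.349, 2.082, 0.004]
wrist_force: [-2.6, -0.2, 22.2]
opening: 0.0126
grasp_force: 101.4
```

```bash
python3 - <<'E'
from h import *
to(.5146,.0695,.1032)
# brown blobs (nuts) still in wells, side view
im=optics.read_camera("side"); c=cam("side"); m=cv2.inRange(cv2.cvtColor(im,cv2.COLOR_BGR2HSV),(5,120,60),(18,255,255))
k,l,q,ce=cv2.connectedComponentsWithStats(m)
for i in range(1,k):
    if q[i,4]>30 and 200<ce[i][1]<320: print(q[i],ray(c,*ce[i],.0615).round(3))
E
```

```text
pos [0.5158 0.0687 0.1032] yang -6.9 tilt [0.0032 0.0001] units [ 0.017 -0.031  0.001] F [-2.6 -0.2 22.2] M [-0.25  0.84  0.  ] open 0.0126 101.36006355285645 t 21.9
[310 227   9  10  69] [0.483 0.032 0.062]
[278 229   9  10  69] [0.563 0.063 0.062]
[297 248  10  11  82] [0.494 0.113 0.062]
```

The stem is seated under a steady 22 N push, and all three nuts are still in their wells.

```bash
python3 -c "
from workcell import manip
print(manip.sign_off())"
```

```text
the job is handed in; nothing more can be done
None
```

I handed the job in at about 22 s: each of the three wells holds one walnut, and the stem is meshed and fully home, still gripped and pressed down with about 22 N (seating judged from height and force, not a final picture).

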